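# Turn the settled paint tin over in its rack-driven tumbler and set it upright again

## Task

The paint in the clamped tin has settled. Lift the yellow stop block out of the tumbler's front track and stand it on the bench clear of the machine, then ease the stiff carriage along by its red paddle all the way to its stop so that the tin is fully upside down, and leave it so for about four seconds. Then push the paddle all the way back so that the tin stands upright again; push gently and slowly both ways without slamming, do not touch the tin, and leave the other things on the bench where they are.

Things in the scene. Friction and masses are not known exactly. Their poses are not given: they have to be found in the camera images.
- rig: Tin tumbler, fixed to the bench; place and yaw change. Origin: under the middle of the axle, at bench level. Axes: +x away from the robot (along the axle), +y along the carriage's travel from home to stop, z up. Green base plate 12 mm thick, x -195 to +80 mm, y +-125 mm; green uprights at x = +-68 mm.
- axle (a point): Middle of the axle, 105 mm above the bench, axes as the rig's. Tin and clamp sweep a circle of 80 mm radius about it, x +-57 mm. A steel gear on the axle's front end (x -97 to -82 mm, 44 mm radius) is driven by the carriage's rack. Keep clear of all this.
- track (a point): Middle of the stop block's track on the base plate, at rig x = -165, y = 0, z = 12 mm (its floor); axes as the rig's. It runs along y. Side walls 20 mm either side reach 22 mm above the bench; end plates at y = +-80 to +-90 mm reach 30 mm. Nothing but the paddle stands above it.
- carriage_body (a joint): Travel of the carriage along rig +y, m: 0 at home (tin upright; the start), 0.1257 at the stop hidden in the rail (tin upside down). Geared: the tin turns 25 rad per m and stays where it is left. Stiff: resists with 5 to 6 N plus 10 N per m/s; no spring. With the stop block in the track the paddle jams it against the end plate, well short of the stop.
- paddle (a point): Centre of the red push paddle on the carriage, 65 mm above the bench, at rig x = -165, y = -63 + travel (mm). It is upright, 36 mm (rig x) by 14 mm (rig y), z 18 to 86 mm. Push its broad faces, which look to rig +y and -y, at 45 to 80 mm above the bench. A bracket (z 37 to 49 mm) joins it to the carriage at +x.
- tin: Closed paint tin, 103 mm diameter, 120 mm high, held at mid-height by a yellow clamp band on the axle, so it turns about the rig's x axis. Origin: centre of its underside; z points to its lid (up when upright).
- chock: Loose yellow stop block, 0.1 to 0.2 kg, standing in the track on the +y side of the paddle. Origin: centre of its underside. Foot 36 x 36 x 22 mm; on it stands a grip fin 14 mm thick (own x), 34 mm wide (own y), from 21 to 57 mm above the underside. Starts with its axes along the rig's.
- paste_tube: Bystander: yellow paste tube, 49 x 136 x 29 mm, lying; origin at the middle of its underside. Leave alone.
- flux_jar: Bystander: small jar with pink lid, 52 mm diameter, 54 mm high; origin at the middle of its underside. Leave alone.
- ratchet: Bystander: ratchet with red grip, 74 x 276 x 39 mm, lying along its own y; origin at the middle of its underside. Leave alone.
- copper_tee: Bystander: copper tee, 49 x 86 x 29 mm, lying; origin at the middle of its underside. Leave alone.
Things that resemble listed ones, but are neither listed nor needed, are in the scene too. There is more than one size of the chock; the job needs the smallest.

How it is judged:
By the outcome, as a careful person would: the job done as asked, in the order asked, and still so for the second after the job is handed in, with the robot touching nothing.
It also fails if it takes over 64 s, if anything falls off the work surface, if the arm or the gripper's body presses on something with over 40 N, if the wrist force passes 120 N, or if a joint passes its speed limit or range.

## Robot

A 6-joint arm with a two-finger parallel gripper is mounted at the origin on a cart in front of the work surface, level with it; the furniture and walls round the work are solid. World frame = base frame: x ahead of the robot, y to its left, z up, the work surface at z = 0. Lengths are in mm, angles in rad, forces in N, time in s.
With the tool pointing down it reaches from about 375 to 900 mm from the base axis. Payload 3.1 kg.
Tool frame: the origin (TCP) lies midway between the tips of the shut fingers; the grasp point (between the pads) lies 19 mm behind it; z points along the fingers, y is the line along which they close (so a half turn about z gives the same grasp; the last joint's range is limited). The gripper opens to 87 mm and grips with 3 to 60 N. Pads are 19 mm wide; open, the fingers measure 117 mm over their backs; the gripper's body (75 mm by 190 mm) begins 51 mm behind the grasp point.
Start: joints at [-1.484, 0.527, 1.433, -0, 1.181, -0.178], TCP at [164.2, -603.021, 200.948] pointing down, gripper open.
Joint ranges: [-3.08, 3.08], [-0.75, 2.2], [0.22, 2.44], [-1.43, 4.57], [0, 2.65], [-2.85, 2.85]. Speed limits (rad/s): [2.79, 2.79, 3.14, 3.14, 3.14, 3.14].

## Interface

Orientations are given as a unit quaternion [w, x, y, z].
In Python, from plant import r gives the robot as it stands. Calls block until the motion is done:
- r.move_ptp(position, orientation): joint-space move of the TCP to a pose.
- r.move_linear(position, rotation=None, v=150): straight line of the TCP; rotation=None keeps the orientation; v is the mean speed in mm/s.
- r.set_joints(angles): joint-space move.
- r.set_gripper(opening, force=None): finger opening in mm; force is the grip in N (None keeps the last); returns when the fingers have stopped.
- r.dwell(seconds).
- r.inverse_kinematics(position, orientation): joint angles nearest the present ones, or None.
- r.get_state(): the state.
- r.get_image(name): name is "side" or "top" or "wrist"; returns a dict with "color" (384x512x3 uint8, red, green, blue), "mtx" (3x3 intrinsics, pixels), "R" (3x3) and "t" (3): a world point X has camera coordinates R X + t. Camera axes: x right, y down, z forward; pixel columns grow to the right and rows downward; lengths in mm; the calibration is good to about 2 mm. A picture is of the moment at which its call begins. There is no depth.
A pose or a line that the arm cannot do raises r.MotionError and nothing moves.
- r.close_job(): hands the job in; it is judged then, once.
Trained networks look in the newest picture that a camera, given by its name, has taken for a name from the list of things; names that differ only in an ending like _2 or _b are one class to them, and where a whole thing is asked for, a point or a joint stands for the part that bears it (a point fixed in the world has none). Each returns a list of dicts, best first, with "score" (0 to 1); they miss things now and then, are a little off and sometimes report something else, mostly with a low value. They report only what shows in the picture. A call takes as long as a camera call. They do not tell look-alikes from the thing itself.
- r.spot_in(camera, label): "centre" ([x, y, z] in mm, in the coordinates of the camera as it stood for that picture, good to about 4 mm: the middle of the surface that is visible of it).
- r.trace(camera, label): "pixels" (384x512 bool, what is visible of it).
The state is a dict: "time": time; "qpos": joint angles; "dq": joint speeds; "joint_torque": joint torques, N m; "eef_pos": TCP position; "tcp_rot": TCP orientation; "force": force on the tool from outside, world axes, zero at the start; "moment": the same for the moment, N m; "grip_width": finger opening in mm; "grip_force": force on a finger pad.
Only numpy, scipy, OpenCV 4.12 (cv2) and the standard library are available. Lean on these libraries where they do the work, as an engineer would, in place of code of your own. Each camera call takes 0.05 s, during which the arm holds its last target. There are 200 camera calls.

## Working session

There is one attempt and no reset: what is moved stays moved. The work goes in short steps, each a Python script; the robot and the scene stay as the last script left them, time stands still between calls to the robot, and variables do not carry over. Pictures are saved under pics/ and viewed, at most 10 in all, crops included, and the job is handed in when it is done.

```bash
mkdir -p pics; ls; cat > h.py <<'E'
import numpy as np, cv2
from plant import r
def snap(c,fn=None):
    im=r.get_image(c)
    if fn: cv2.imwrite('pics/'+fn,cv2.cvtColor(im['color'],cv2.COLOR_RGB2BGR))
    return im
def w(im,p): return np.array(im['R']).T@(np.array(p)-np.array(im['t']))
def px(im,X):
    c=np.array(im['R'])@np.array(X)+np.array(im['t']); q=np.array(im['mtx'])@c; return q[:2]/q[2]
E
python3 - <<'E'
from h import *
import cv2
ims=[]
for c in ['top','side']:
    im=snap(c); ims.append(im['color'])
    for l in ['rig','carriage_body','paddle','tin','chock','paste_tube','flux_jar','ratchet','copper_tee']:
        for d in r.spot_in(c,l):
            X=w(im,d['centre']); print(c,l,round(d['score'],2),X.round(0),px(im,X).round(0))
cv2.imwrite('pics/a_top.png',cv2.cvtColor(ims[0],cv2.COLOR_RGB2BGR))
cv2.imwrite('pics/a_side.png',cv2.cvtColor(ims[1],cv2.COLOR_RGB2BGR))
print(r.get_state())
E
```

```text
pics
top tin 0.6 [644. -59. 154.] [306. 148.]
top chock 0.71 [493. -12.  32.] [284. 213.]
top chock 0.67 [440. 235.  28.] [193. 231.]
top chock 0.54 [375. -33.  27.] [291. 257.]
top chock 0.25 [625. 368.  14.] [150. 165.]
top paste_tube 0.75 [623. 367.  16.] [150. 166.]
top flux_jar 0.64 [727. 331.  53.] [163. 127.]
top ratchet 0.92 [ 370. -236.   22.] [365. 260.]
top copper_tee 0.72 [ 724. -279.   27.] [377. 136.]
top copper_tee 0.22 [595. -39.  11.] [293. 179.]
side rig 0.9 [656. -86.  44.] [257. 255.]
side carriage_body 0.7 [549. -82.  57.] [224. 234.]
side paddle 0.71 [551. -87.  52.] [223. 236.]
side paddle 0.15 [653. -88.  39.] [256. 256.]
side tin 0.62 [667. -74. 156.] [263. 220.]
side chock 0.73 [503. -21.  50.] [224. 216.]
side chock 0.67 [379. -40.  31.] [185. 209.]
side chock 0.54 [455. 228.  35.] [261. 169.]
side paste_tube 0.8 [631. 362.  17.] [332. 170.]
side flux_jar 0.73 [736. 323.  36.] [359. 183.]
side copper_tee 0.76 [ 731. -281.   28.] [235. 329.]
side copper_tee 0.2 [664. -76. 158.] [261. 219.]
{'time': 1.0, 'qpos': array([-1.48352280e+00,  5.27494343e-01,  1.43270265e+00, -5.10492350e-06,
        1.18140155e+00, -1.78523589e-01]), 'dq': array([ 1.45246311e-03,  9.17760106e-04,  9.31123249e-05, -5.29883164e-04,
       -2.18162906e-03, -5.41530286e-04]), 'joint_torque': array([-9.99086187e-04, -4.40023899e+01, -1.76986688e+01,  6.34826138e-02,
        5.03176055e-02, -1.31020067e-05]), 'eef_pos': array([ 164.18454688, -603.0236513 ,  200.95103201]), 'tcp_rot': array([-3.05054518e-06,  9.91181848e-01,  1.32508655e-01, -2.22456107e-06]), 'force': array([-0.11286776,  0.09047252,  0.55602249]), 'moment': array([-0.00866421,  0.0011455 ,  0.00176706]), 'grip_force': 0.0, 'grip_width': 86.99479196492115}
```

View pics/a_top.png

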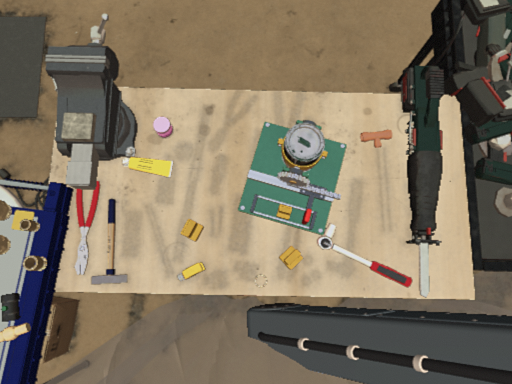

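View pics/a_side.png

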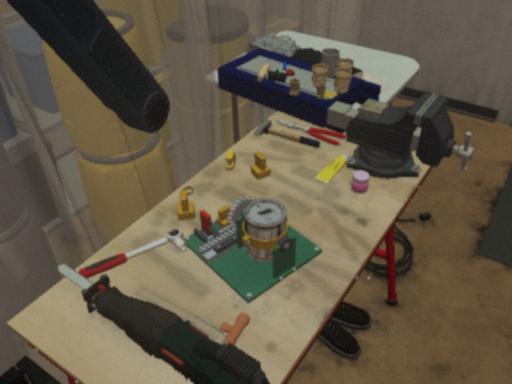

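The top view shows the green rig with corners near (263,122), (348,145), (322,233) and (238,210), and the red paddle at (308,214). Chock candidates are (284,213), (192,230) and (290,257). Only (284,213) stands in the track beside the paddle. The other two are loose on the bench and look larger. I'll fit the rig pose and enlarge that area.

```bash
cat >> h.py <<'E'
def ray(im,uv,z):
    R=np.array(im['R']);t=np.array(im['t']);C=-R.T@t
    d=R.T@np.linalg.inv(im['mtx'])@np.array([uv[0],uv[1],1.]); return C+d*(z-C[2])/d[2]
def fitrig(im):
    hsv=cv2.cvtColor(im['color'],cv2.COLOR_RGB2HSV)
    m=cv2.inRange(hsv,(65,80,40),(90,255,200))
    m=cv2.morphologyEx(m,cv2.MORPH_CLOSE,np.ones((5,5)))
    cs=cv2.findContours(m,cv2.RETR_EXTERNAL,cv2.CHAIN_APPROX_NONE)[0]
    c=max(cs,key=cv2.contourArea)
    P=np.array([ray(im,p[0],12)[:2] for p in cv2.convexHull(c)],np.float32)
    (cx,cy),(a,b),ang=cv2.minAreaRect(P)
    if a<b: a,b,ang=b,a,ang+90
    yaw=np.deg2rad((ang+90)%180-90)
    x=np.array([np.cos(yaw),np.sin(yaw)])
    return np.array([cx,cy])+57.5*x,yaw,(a,b)
E
python3 - <<'E'
from h import *
im=snap('top'); o,yaw,s=fitrig(im); print(o,yaw,s)
R=np.array([[np.cos(yaw),-np.sin(yaw)],[np.sin(yaw),np.cos(yaw)]])
for d in r.spot_in('top','chock'):
    X=w(im,d['centre']); print(d['score'],X, R.T@(X[:2]-o))
crop=cv2.resize(im['color'][100:290,170:360],(570,570),interpolation=cv2.INTER_CUBIC)
def dot(p,z):
    q=px(im,[*(R@np.array(p)+o),z]); cv2.circle(crop,tuple(int(v) for v in (q-[170,100])*3),2,(255,0,255),-1)
for p in [(-195,-125),(-195,125),(80,125),(80,-125)]: dot(p,12)
for y in(-80,80):dot((-165,y),12)
dot((-165,-63),86)
cv2.imwrite('pics/b.png',crop[:,:,::-1])
E
```

```text
[530.92460406  40.42840126] 1.3101797819939058 (245.29190063476562, 93.89990997314453)
0.85 [440.91046898 234.300332    23.32664755] [164.13061468 136.93068088]
0.75 [643.32696256 -59.53393804 156.81943715] [ -67.6233136  -134.36460447]
0.73 [371.97207599 -33.60652544  26.9243841 ] [-112.49316634  134.5078588 ]
0.51 [490.89769694 -10.08960189  32.76313299] [-59.12606185  25.65795678]
```

View pics/b.png

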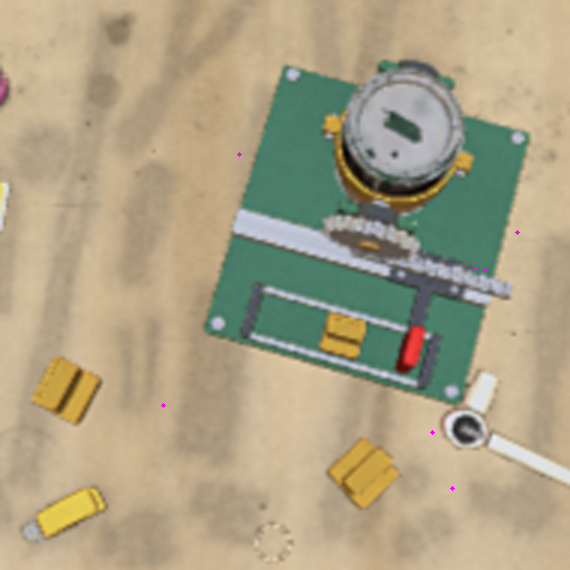

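The crop shows the chock in the track at (343,335) is visibly smaller than the loose ones at (66,390) and (364,473). It stands in the track on the +y side of the red paddle (411,348), so it's the one meant. My colour segmentation missed half the plate, so I'll fit the rig to the plate corners in this picture: (206,333), (458,405), (530,133) and (287,65).

```bash
cat >> h.py <<'E'
def fit2(A,B): # B ~ o + R A
    a=A-A.mean(0);b=B-B.mean(0)
    yaw=np.arctan2((a[:,0]*b[:,1]-a[:,1]*b[:,0]).sum(),(a*b).sum())
    Rz=rot(yaw); return B.mean(0)-Rz@A.mean(0),yaw,np.linalg.norm((A-A.mean(0))@Rz.T-b,axis=1)
def rot(yaw): return np.array([[np.cos(yaw),-np.sin(yaw)],[np.sin(yaw),np.cos(yaw)]])
def down(yaw): # tool down, tool y along world direction yaw+90deg
    from scipy.spatial.transform import Rotation as S
    y=np.array([-np.sin(yaw),np.cos(yaw),0]);z=np.array([0,0,-1.]);x=np.cross(y,z)
    q=S.from_matrix(np.c_[x,y,z]).as_quat(); return [q[3],q[0],q[1],q[2]]
E
python3 - <<'E'
from h import *
im=snap('top')
C=np.array([(206,333),(458,405),(530,133),(287,65)])/3+[169.67,99.67]
B=np.array([ray(im,c,12)[:2] for c in C])
A=np.array([(-195,125),(-195,-125),(80,-125),(80,125)],float)
o,yaw,e=fit2(A,B); R=rot(yaw); print(o,yaw,e)
for n in ['top','side']:
    im=snap(n)
    for l in ['chock','paddle','tin']:
        for d in r.spot_in(n,l):
            X=w(im,d['centre']); print(n,l,d['score'],X.round(),(R.T@(X[:2]-o)).round(1))
g=o+R@[-165,-10]
for h in (0,np.pi):
    j=r.inverse_kinematics([*g,250],down(yaw+h)); print(j)
best=min([h for h in (0,np.pi) if r.inverse_kinematics([*g,250],down(yaw+h)) is not None],key=lambda h:abs(r.inverse_kinematics([*g,250],down(yaw+h))[5]))
r.move_ptp([*(o+R@[-165,0]),270],down(yaw+best)); print(best,r.get_state()['time'],r.get_state()['qpos'])
im=snap('wrist','c.png')
for p in [(-195,125),(-195,-125)]: print(px(im,[*(o+R@p),12]))
for p in [(-165,80),(-165,-80)]: print(px(im,[*(o+R@p),30]))
print(px(im,[*(o+R@[-165,-63]),86]))
for d in r.spot_in('wrist','chock'):
    X=w(im,d['centre']); print('wrist',d['score'],X.round(),(R.T@(X[:2]-o)).round(1),px(im,X))
E
```

```text
[656.42244896 -54.68671303] -0.2637301675450897 [3.15590038 3.85653151 2.34683325 2.98822206]
top chock 0.8 [440. 238.  27.] [-284.8  225.9]
top chock 0.69 [374. -34.  25.] [-278.3  -53.3]
top chock 0.44 [492. -12.  31.] [-169.4   -2. ]
top paddle 0.63 [542. -84.  57.] [-103.   -58.5]
top paddle 0.61 [729. 332.  49.] [-30.7 392.7]
top tin 0.93 [647. -61. 157.] [-7.1 -8.1]
side chock 0.78 [382. -41.  29.] [-269.   -58.2]
side chock 0.63 [501. -19.  49.] [-159.3   -6.5]
side chock 0.63 [452. 226.  31.] [-270.4  217.4]
side paddle 0.85 [551. -87.  52.] [-93.2 -58.5]
side tin 0.87 [667. -74. 159.] [ 15.5 -15.4]
[-2.69277012e-01  2.90452900e-01  1.68948456e+00 -4.44089210e-16
  1.16165519e+00 -1.57634317e+00]
[-2.69277012e-01  2.90452900e-01  1.68948456e+00 -4.44089210e-16
  1.16165519e+00  1.56524948e+00]
3.141592653589793 3.975 [-2.49652995e-01  2.71499099e-01  1.65592912e+00 -2.47177273e-04
  1.21406142e+00  1.58577409e+00]
[177.50337439 186.16274521]
[334.74380805 186.26428081]
[202.88636572 169.34570472]
[309.38821223 169.42469918]
[304.08865953 176.44264719]
wrist 0.9 [453. 220.  28.] [-267.9  212.7] [123.26718336 232.68511165]
wrist 0.83 [508. -10.  44.] [-155.4    4.2] [253.21680348 164.38058678]
wrist 0.77 [387. -36.  33.] [-264.5  -52.4] [289.27511274 232.08459514]
wrist 0.75 [547. -84.  55.] [-97.6 -56.7] [297.88963439 123.26045326]
```

View pics/c.png

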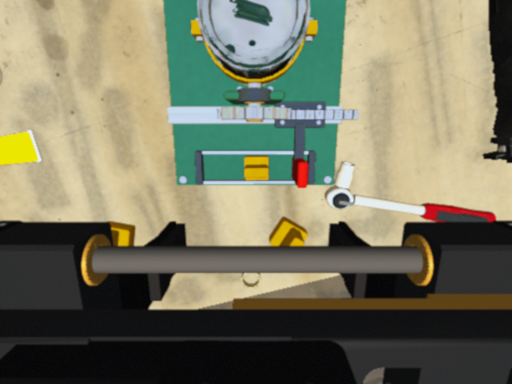

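The wrist view agrees with the fit: plate corners near (177,185) and (336,186), chock at (256,168), paddle at (302,173). I'll enlarge it with the model overlaid to refine.

```bash
python3 - <<'E'
from h import *
im=snap('wrist')
o=np.array([656.4,-54.7]);yaw=-.2637;R=rot(yaw)
c=cv2.resize(im['color'][135:200,165:350],None,fx=4,fy=4,interpolation=cv2.INTER_CUBIC)
def dot(x,y,z):
    q=(px(im,[*(o+R@[x,y]),z])+.5-[165,135])*4; cv2.circle(c,tuple(int(round(v)) for v in q),1,(255,0,255),-1)
for y in(-125,125):dot(-195,y,12)
for y in(-80,80,90,-90):dot(-165-20,y,30);dot(-165+20,y,30)
for x in(-183,-147):
    for y in(-70,-56):dot(x,y,86)
for x in(-7,7):
    for y in(-17,17):dot(-165+x,y,69)
cv2.imwrite('pics/d.png',c[:,:,::-1])
r.trace('wrist','chock')
for d in r.trace('wrist','chock'):
    v,u=np.nonzero(d['pixels']); print(d['score'],u.min(),u.max(),v.min(),v.max(),u.mean(),v.mean())
for uv in [(177,185),(337,186)]: print(ray(im,uv,12))
E
```

```text
0.94 108 134 220 245 121.7012987012987 232.74582560296847
0.78 269 306 216 245 287.22154222766216 233.34638922888618
0.76 244 267 155 179 255.5731292517007 167.0765306122449
[502.69639022 116.9828397   12.        ]
[ 434.97508699 -128.03929492   12.        ]
```

View pics/d.png

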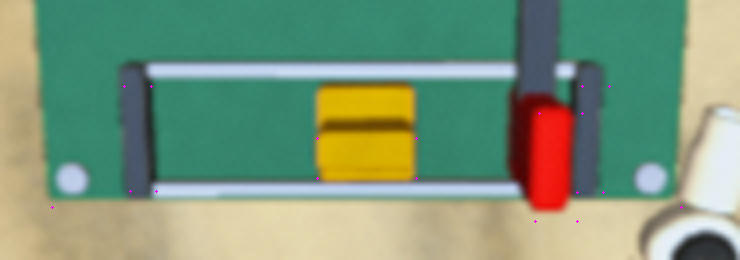

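The overlay is about 3.5 mm low in rig x and 1.5 mm off in y. I'm correcting the rig pose and grasping the fin along rig y.

```bash
cat >> h.py <<'E'
yaw=-.2637; RR=rot(yaw); o=np.array([656.4,-54.7])+RR@[3.0,1.5]; Q=down(yaw+np.pi)
def P(x,y,z): return [*(o+RR@[x,y]),z]
def rg(p): return RR.T@(np.array(p)[:2]-o)
def st():
    s=r.get_state(); f=np.array(s['force']); return round(s['time'],2),rg(s['eef_pos']).round(1),round(s['eef_pos'][2],1),(RR.T@f[:2]).round(1),f[2].round(1),round(s['grip_width'],1),round(s['grip_force'],1)
E
python3 - <<'E'
from h import *
r.set_gripper(60,25)
r.move_linear(P(-165,-1.5,90),Q,v=180); print(st())
r.move_linear(P(-165,-1.5,41),v=80); print(st())
r.set_gripper(20,25); print(st())
r.move_linear(P(-165,-1.5,56),v=50); print(st())
im=snap('wrist','e.png')
E
```

```text
(6.15, array([-164.2,   -1.5]), np.float64(90.7), array([-0.8, -0.3]), np.float64(-0.6), 60.0, 0.0)
(6.91, array([-164.7,   -1.5]), np.float64(41.2), array([-0.3, -0.3]), np.float64(0.4), 60.0, 0.0)
(7.5, array([-164.8,   -1.5]), np.float64(41.2), array([-0.2,  0.6]), np.float64(2.5), 33.4, 25.0)
(7.95, array([-164.8,   -1.5]), np.float64(56.4), array([ 0.5, -1.2]), np.float64(-1.9), 33.5, 25.0)
```

View pics/e.png

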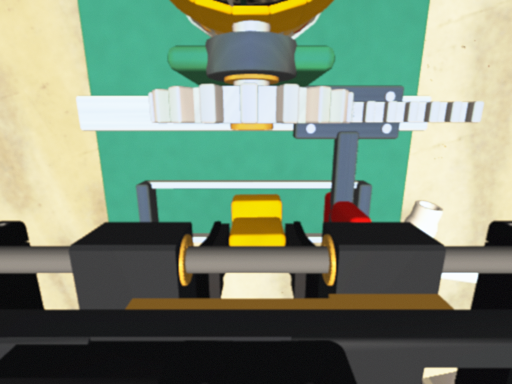

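The grip is good: width is 33.5 mm and the wrist view shows the yellow fin at (257,220) between the fingers. Next I lift it and carry it along +y to clear bench.

```bash
python3 - <<'E'
from h import *
r.move_linear(P(-165,-1.5,105),v=120)
r.move_linear(P(-150,200,105),v=200)
r.move_linear(P(-150,200,45),v=100); print(st())
for z in np.arange(38,27.4,-1.5):
    r.move_linear(P(-150,200,z),v=25); s=st()
    if s[4]>4: break
print(s)
r.set_gripper(60); print(st())
r.move_linear(P(-150,200,110),v=150)
r.set_gripper(24,30)
r.move_linear(P(-165,-62,125),v=200); print(st())
im=snap('wrist','f_w.png'); t=snap('top'); 
for d in r.spot_in('top','chock'):
    X=w(t,d['centre']); print('top',d['score'],X.round(),rg(X).round(1))
a=cv2.resize(t['color'][100:290,170:360],(390,390)); b=cv2.resize(im['color'][100:300,150:360],(409,390))
cv2.imwrite('pics/f.png',np.hstack([a,b])[:,:,::-1])
for x in(-183,-147):
    for y in(-70,-56): print((px(im,P(x,y,86))+.5-[150,100])*1.95+[390,0])
E
```

```text
(10.47, array([-149.6,  200. ]), np.float64(45.2), array([-0.3,  0. ]), np.float64(-1.2), 33.3, 25.0)
(12.65, array([-149.5,  200.4]), np.float64(29.1), array([-1.2,  0.7]), np.float64(8.5), 33.6, 25.0)
(13.42, array([-150.1,  200. ]), np.float64(27.4), array([ 0.3, -0.4]), np.float64(-0.4), 59.9, 0.0)
(16.47, array([-165.1,  -61.4]), np.float64(125.0), array([-0.3, -0.3]), np.float64(0.8), 23.9, 0.0)
top 0.65 [558. 174.  22.] [-157.4  193.5]
[618.8463857  253.74045703]
[586.24749388 253.6729536 ]
[619.84543894 172.07265927]
[585.95119636 171.99449842]
```

View pics/f.png

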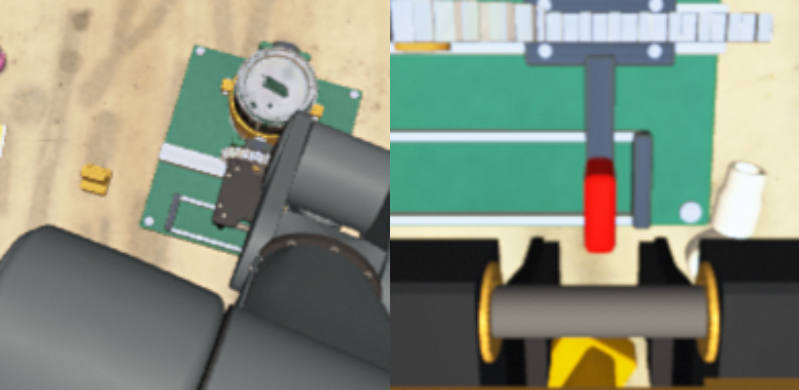

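The left half shows the chock standing upright on the bench at (95,180), clear of the machine. The right half shows the paddle centred between the open fingers at (600,205). I'll lower the fingers to straddle the paddle and push slowly.

```bash
python3 - <<'E'
from h import *
r.move_linear(P(-165,-61.7,85),v=100)
r.move_linear(P(-165,-61.7,52),v=60); print(st())
r.move_linear(P(-165,-55,52),v=10); print(st())
r.move_linear(P(-165,-40,52),v=20); print(st())
r.move_linear(P(-165,0,52),v=25); print(st())
r.move_linear(P(-165,55,52),v=25); print(st())
y=55
while y<76:
    y+=2; r.move_linear(P(-165,y,52),v=12); s=st(); print(s[0],s[1:4],s[5])
    if abs(s[3][1])>13: break
E
```

```text
(17.87, array([-165. ,  -61.7]), np.float64(51.8), array([0.4, 0. ]), np.float64(0.1), 24.0, 0.0)
(18.68, array([-164.9,  -55.8]), np.float64(52.2), array([-0.7, -5.6]), np.float64(2.3), 24.1, 2.6)
(19.58, array([-164.9,  -40.6]), np.float64(52.2), array([-0.1, -5.4]), np.float64(0.4), 24.0, 2.5)
(21.33, array([-164.9,   -0.7]), np.float64(52.2), array([-0.7, -5. ]), np.float64(1.9), 24.2, 2.5)
(23.68, array([-164.9,   54.2]), np.float64(52.2), array([ 0.5, -5.2]), np.float64(2.5), 24.1, 2.6)
24.0 (array([-164.9,   56.4]), np.float64(52.2), array([ 0.1, -5.7])) 24.2
24.32 (array([-164.9,   58.5]), np.float64(52.2), array([ 0.3, -5.9])) 23.9
24.63 (array([-164.9,   60.5]), np.float64(52.2), array([ 0.5, -5.7])) 24.1
24.95 (array([-164.9,   62.6]), np.float64(52.2), array([ 0.9, -4.6])) 23.9
25.27 (array([-164.9,   64.7]), np.float64(52.2), array([-0.4, -4.6])) 23.9
25.58 (array([-164.9,   66.8]), np.float64(52.2), array([-0.4, -5.5])) 24.5
25.9 (array([-164.9,   68.9]), np.float64(52.2), array([ 0.1, -5.9])) 24.1
26.22 (array([-165.,   69.]), np.float64(52.1), array([  0.2, -11.9])) 24.1
26.53 (array([-165. ,   69.1]), np.float64(52.1), array([  0.9, -19.1])) 24.2
```

It's at the stop: the force rises from about 5 N to 19 N with no further motion. I'll back off to the middle of the gap, verify with the side camera and wait.

```bash
python3 - <<'E'
from h import *
r.move_linear(P(-165,64,52),v=15); print(st())
im=r.get_image('side')['color']
cv2.imwrite('pics/g.png',cv2.resize(im[150:310,160:340],(720,640))[:600,:,::-1])
E
```

```text
(27.28, array([-165.1,   64.4]), np.float64(51.9), array([0.8, 0.9]), np.float64(-0.0), 24.0, 0.0)
```

View pics/g.png

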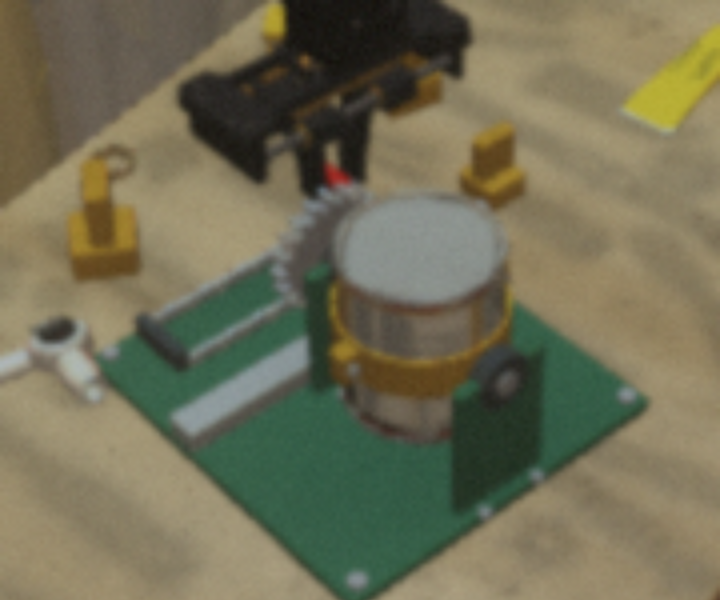

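The tin is upside down, with its plain underside up at (420,250). The chock stands at (492,170) and the red paddle sits between the fingers. I'll hold it there, then push back.

```bash
python3 - <<'E'
from h import *
r.dwell(max(0,30.3-r.get_state()['time']))
r.move_linear(P(-165,57,52),v=10); print(st())
r.move_linear(P(-165,40,52),v=20); print(st())
r.move_linear(P(-165,0,52),v=25); print(st())
r.move_linear(P(-165,-54,52),v=25); print(st())
y=-54
while y>-76:
    y-=2; r.move_linear(P(-165,y,52),v=12); s=st(); print(s[0],s[1:4],s[5])
    if abs(s[3][1])>13: break
r.move_linear(P(-165,s[1][1]+5,52),v=15); print(st())
r.move_linear(P(-165,s[1][1]+5,130),v=80)
r.move_linear(P(-230,100,250),v=200); print(st())
im=r.get_image('side')['color']
cv2.imwrite('pics/h.png',cv2.resize(im[150:310,160:340],(720,640))[:600,:,::-1])
E
```

```text
(31.15, array([-165. ,   57.9]), np.float64(52.0), array([0.3, 5.2]), np.float64(-1.3), 24.1, 2.6)
(32.15, array([-165. ,   40.7]), np.float64(52.0), array([0.8, 4.8]), np.float64(-1.0), 24.1, 2.6)
(33.9, array([-165. ,    0.6]), np.float64(52.0), array([0. , 5.5]), np.float64(-1.1), 24.3, 2.6)
(36.21, array([-165. ,  -53.4]), np.float64(52.0), array([0.9, 5.9]), np.float64(-0.9), 23.8, 2.6)
36.52 (array([-165. ,  -55.6]), np.float64(52.0), array([0.8, 4.8])) 23.7
36.84 (array([-165. ,  -57.7]), np.float64(52.0), array([0.8, 5.9])) 23.9
37.16 (array([-165. ,  -59.7]), np.float64(52.0), array([0.9, 5.1])) 23.9
37.48 (array([-165. ,  -61.8]), np.float64(52.0), array([0.7, 5.7])) 24.1
37.79 (array([-165. ,  -63.9]), np.float64(52.0), array([1.6, 5.1])) 24.1
38.11 (array([-165.,  -66.]), np.float64(52.0), array([0.5, 5.1])) 24.3
38.42 (array([-165. ,  -66.9]), np.float64(52.0), array([1.4, 9.3])) 24.0
38.74 (array([-165.1,  -67. ]), np.float64(51.9), array([ 2.4, 16.8])) 24.4
(39.42, array([-165. ,  -62.3]), np.float64(52.0), array([ 0.3, -0.5]), np.float64(-0.1), 24.0, 0.0)
(41.76, array([-230.3,   99.4]), np.float64(249.3), array([-0.8, -0.6]), np.float64(0.3), 23.9, 0.0)
```

View pics/h.png

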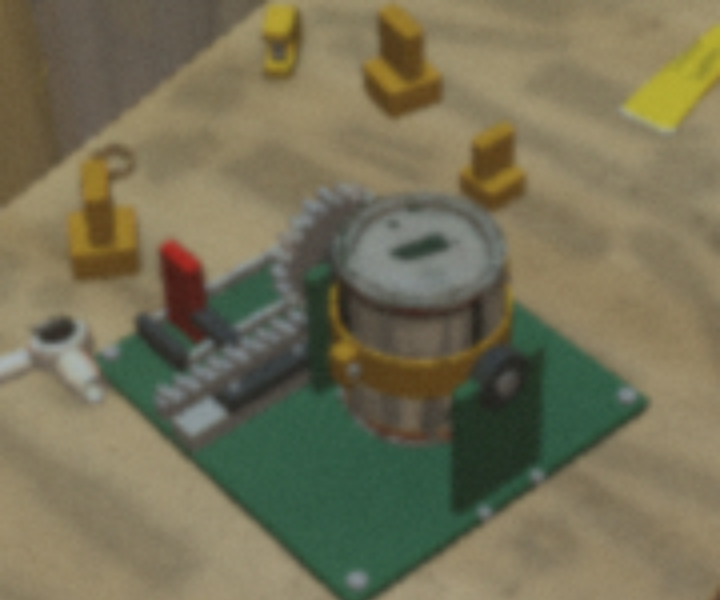

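The tin is upright again with its lid up at (420,250), and the paddle is home at (180,290). The chock stands clear at (492,170), the other things in view are where they were, and the robot touches nothing.

```bash
python3 -c "
from plant import r
print(r.close_job())"
```

```text
the job is handed in; nothing more can be done
None
```

The job is handed in at about 42 s on the robot's clock: the stop block stands on the bench clear of the machine, the tin was held upside down at its stop for about four seconds, and the paddle is back home with the tin upright.

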